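# Unlock the sprung jug cradle and hold its jaw open at the mark

## Task

The jug cradle on the table has to be held open so that a jug can be set in it. Lift the dark steel lock link up off the cradle's two pins, lay it flat in the white tray and let go of it; then pull the cradle's sprung carriage open by its arched handle until its small pointer lines up with the brass mark. The spring would pull it shut again, so finish while still holding the handle with the pointer at the mark; do not open the carriage before the link lies in the tray, and leave the pots on the table alone.

Things in the scene. Friction and masses are not known exactly. Their poses are not given: they have to be found in the camera images.
- cradle: Fixed jug cradle on the table: wooden board 330 x 180 x 12 mm (x -160 to 170, y -110 to 70 mm) with two V jaws, tops 60 mm up. Origin at table level; +x is the way the carriage is pulled open, z up. Two 10 mm pins on 20 mm shoulders at (-70, -75) mm (on the board) and (0, -75) mm (on the shut carriage): shoulders 34 mm, pin tops 50 mm above the table.
- carriage: Aluminium carriage, 150 x 60 mm, top 24 mm above the table, with the moving V jaw, a pin, the pointer and the handle. Slides only along cradle +x, 0 to 95 mm; its origin and axes are the cradle's when shut, so its x in the cradle frame is how far it is open. A spring pulls it shut: 3 N shut, 7 N at 40 mm, 10 N at 75 mm open. With the link on it opens only about 6 mm.
- handle (a point): Middle of the grip bar of the carriage's arched steel handle: level round bar 12 mm thick, 76 mm long along cradle y, axis 70 mm above the table, on two 12 mm uprights at its ends; free below it down to 24 mm above the table. At cradle (50, 0) mm when shut. The carriage's jaw stands 114 mm behind it (towards cradle -x).
- pointer (a point): Tip of the small dark pointer, a 3 mm wide bar sticking out of the carriage's side along cradle +y, 22 mm above the table; at cradle (-40, 44) mm when shut. It moves with the carriage.
- mark: Brass index mark fixed on the cradle: a 3 mm wide finger pointing at the carriage, on a 14 mm block, 31 mm high; 40 to 75 mm further along cradle +x than the shut pointer. Origin at table level under the finger's tip, axes parallel to the cradle's: the pointer lines up when its x in this frame is 0.
- link: Loose lock link, 0.13 to 0.25 kg: dark steel plate 104 (x) x 34 (y) x 6 mm, a 16 mm hole 35 mm either side of its middle, and an upright tab in the middle, 10 mm thick along x, 26 mm wide along y, up to 51 mm above the underside. Origin: centre of the underside. Starts flat on the pins' shoulders, underside 34 mm above the table, x along cradle x; clears the pins after rising 16 mm.
- tray: Fixed shallow open tray of white plastic, 190 mm (its x) x 140 mm (its y) x 22 mm high, walls and floor 5 mm thick, to the left or right of the cradle. Origin at the centre of its underside, on the table. The link fits in it at any yaw.
- bowl: Bystander: loose terracotta bowl, 120 mm across, 55 mm high, on the other side of the cradle from the tray. Origin at the centre of its underside.
- jug: Bystander: loose terracotta jug, about 104 mm across plus a handle, 170 mm high, beyond the cradle. Origin at the centre of its underside.
- jar: Bystander: loose dark jar, about 96 mm across, 100 mm high, beyond the cradle. Origin at the centre of its underside.
Things that resemble listed ones, but are neither listed nor needed, are in the scene too. There is more than one size of the link; the one meant has the size given above. Several things have the shape of the tray; the one meant has the colours described above.

How it is judged:
On the way, in this order (a step that is already met when the one before it is completed fails the run):
1. the link lies in the tray, let go, with the carriage still shut (z of link in the frame of tray below 0.015 m and x of link in the frame of tray between -0.085 and 0.085 m and y of link in the frame of tray between -0.06 and 0.06 m and contact force between the fingers and link below 0.1 N and x of carriage in the frame of cradle below 0.01 m), for 0.2 s.
2. the carriage is pulled out to the mark and kept there (x of pointer in the frame of mark between -0.005 and 0.005 m and contact force between the fingers and carriage above 1.5 N), for 0.5 s.
At the end, for the whole second after the job is handed in: The link rests in the tray (its middle within 85 and 60 mm of the tray's middle along x and y, flat on the floor to 10 mm) and the fingers hold the carriage still against its spring (over 1.5 N on it, no link or pot touching it), pointer within 5 mm of the brass mark (all of step 2 and linear speed of carriage below 0.01 m/s and contact force between carriage and link below 0.1 N and contact force between carriage and bowl below 0.1 N and contact force between carriage and jug below 0.1 N and contact force between carriage and jar below 0.1 N and z of link in the frame of tray below 0.015 m and x of link in the frame of tray between -0.085 and 0.085 m and y of link in the frame of tray between -0.06 and 0.06 m and linear speed of link below 0.02 m/s); the arm keeps its last pose, push and grip.
It fails at once if the carriage is opened before the link is in the tray (x of carriage in the frame of cradle above 0.02 m and (z of link in the frame of tray above 0.03 m or horizontal distance between link and tray above 0.11 m)).
It fails at once if a pot is shifted by more than 30 mm or tipped (distance of any of bowl, jug, jar from where it was at the start of the episode above 0.03 m or angle between any of bowl, jug, jar's own z axis and vertical above 0.4 rad).
It also fails if it takes over 54 s, if anything falls off the work surface, if the arm or the gripper's body presses on something with over 40 N, if the wrist force passes 120 N, or if a joint passes its speed limit or range.

## Robot

A 6-joint arm with a two-finger parallel gripper is mounted at the origin on the work surface. World frame = base frame: x ahead of the robot, y to its left, z up, the work surface at z = 0. Lengths are in m, angles in rad, forces in N, time in s.
With the tool pointing down it reaches from about 0.375 to 0.975 m from the base axis. Payload 3.8 kg.
Tool frame: the origin (TCP) lies between the finger pads; the fingertips stand 17 mm ahead of it and the grasp point (between the pads) lies 2 mm behind it; z points along the fingers, y is the line along which they close (so a half turn about z gives the same grasp; the last joint's range is limited). The gripper opens to 85 mm and grips with 20 to 120 N. Pads are 22 mm wide; open, the fingers measure 114 mm over their backs; the gripper's body (76 mm by 85 mm) begins 54 mm behind the grasp point. The pads swing forward as they close: fully open they stand 13 mm farther back than shut.
Start: joints at [1.179, 0.264, 1.604, -0, 1.274, -0.037], TCP at [0.234, 0.633, 0.222] pointing down, gripper open.
Joint ranges: [-2.63, 2.63], [-0.94, 2.18], [0.31, 2.57], [-1.31, 4.45], [0, 2.66], [-2.55, 2.55]. Speed limits (rad/s): [2.57, 2.57, 3.14, 3.14, 3.14, 3.14].

## Interface

Orientations are given as a unit quaternion [x, y, z, w].
In Python, from rig import ctrl, vision gives the robot as it stands. The module is installed in compiled form; this text tells all that it offers.
- The arm moves only by the tool jog_arm, never from a script. Its argument "targets" is a list of rows, each a list of 3 entries, a list of its own where there are three numbers: the shift along the world's x, y, z in units of 0.025 m (1.0 is 0.025 m), then the turn, a rotation vector about the world's x, y, z in units of 180 degrees (1.0 is 180 degrees), then the finger opening in mm, from 0 to 85.4. A call has 1 to 12 rows; each row shifts and turns the commanded pose from where the row before left it; what a row does not reach is not made up. A row lasts 1/10 s, in which the tool goes at most 50 mm and 8.59 degrees, less where a joint would pass 70% of its speed; a pose out of reach is approached as far as the arm can. A call with a number of a shift or a turn outside -1 to 1 is refused whole. A call with a gripper value outside its range is refused whole. The fingers move at their own pace and stop on an object; the grip force is fixed at half the most. Time passes only in rows, so rows that do not move let the fingers close. It gives the time, the measured TCP pose, the force, the opening and the grip force at its end, in the units of the state.
- ctrl.read_state(): the state, without advancing time (a new reading comes with each control period).
- vision.capture(name): name is "scene" or "top" or "wrist"; returns a dict with "image" (384x512x3 uint8, blue, green, red), "camera_matrix" (3x3 intrinsics, pixels), "pose" (4x4, takes a point from camera to world coordinates); the wrist camera has in their place "T_tool_cam" (4x4, takes a point from camera to tool coordinates, whose origin is the TCP and whose axes are the flange's). Camera axes: x right, y up, looking along -z (the intrinsics and any distortion apply to the point x, -y, -z); pixel columns grow to the right and rows downward; lengths in m; the calibration is good to about 2 mm. A picture is of the moment at which its call begins: read the wrist's pose just before it. There is no depth.
- ctrl.hand_in(): hands the job in; it is judged then, once.
The state is a dict: "time": time; "joint_pos": joint angles; "dq": joint speeds; "joint_efforts": joint torques, N m; "ee_pos": TCP position; "tool_rot": TCP orientation; "contact_force": force on the tool from outside, world axes, zero at the start; "wrist_torque": the same for the moment, N m; "grip_width": opening from 0.0 (shut) to 1.0 (fully open); "grasp_force": force on a finger pad.
Only numpy, scipy, OpenCV 4.12 (cv2) and the standard library are available. Lean on these libraries where they do the work, as an engineer would, in place of code of your own. Each camera call takes 0.05 s, during which the arm holds its last target. There are 200 camera calls.

## Working session

There is one attempt and no reset: what is moved stays moved. The work goes in short steps, Python scripts to look and compute and a tool call to move; the robot and the scene stay as the last step left them, time stands still between calls to the robot, and variables do not carry over. Pictures are saved under pics/ and viewed, at most 10 in all, crops included, and the job is handed in when it is done.

Besides the shell and the picture viewer there is one more tool, called after "Request:" as name(argument=value, ...), one argument or row to a line, values as JSON. jog_arm: Moves the arm, as the interface text tells. Its arguments: {"type":"object","properties":{"targets":{"type":"array"}},"required":["targets"]}

```bash
mkdir -p pics; ls
cat > h.py <<'E'
import numpy as np, cv2
from rig import ctrl, vision
def load(n):
    d=np.load(f'pics/{n}.npz'); return d['im'],d['K'],d['T']
def snap(cam,n):
    s=ctrl.read_state(); c=vision.capture(cam)
    if 'pose' in c: T=c['pose']
    else:
        from scipy.spatial.transform import Rotation as R
        M=np.eye(4); M[:3,:3]=R.from_quat(s['tool_rot']).as_matrix(); M[:3,3]=s['ee_pos']; T=M@c['T_tool_cam']
    cv2.imwrite(f'pics/{n}.png',c['image']); np.savez(f'pics/{n}.npz',im=c['image'],K=c['camera_matrix'],T=T)
    return c
def ray(n,uv,z):
    im,K,T=load(n); T=np.array(T)
    uv=np.atleast_2d(uv).astype(float)
    p=np.c_[uv,np.ones(len(uv))]@np.linalg.inv(K).T
    d=(p*[1,-1,-1])@T[:3,:3].T; o=T[:3,3]
    return o+d*((z-o[2])/d[:,2])[:,None]
def proj(n,P):
    im,K,T=load(n); q=(np.atleast_2d(P)-T[:3,3])@T[:3,:3]*[1,-1,-1]
    q=q@np.array(K).T; return q[:,:2]/q[:,2:]
E
python3 - <<'E'
from h import *
for c in ('top','scene'):
    d=snap(c,c+'0'); print(list(d.keys()),d['pose'][:3,3],d['camera_matrix'][0,0])
print(ctrl.read_state())
cv2.imwrite('pics/both.png',np.hstack([cv2.resize(cv2.imread('pics/top0.png'),(800,600))]))
E
```

```text
pics
['image', 'camera_matrix', 'pose'] [0.40522616 0.03698626 1.20539497] 424.54924941546597
['image', 'camera_matrix', 'pose'] [ 1.22097943 -0.45625626  0.90355682] 394.4744975312049
{'time': 0.1, 'joint_pos': array([ 1.17911628e+00,  2.64690915e-01,  1.60526121e+00, -1.73780254e-05,
        1.27371939e+00, -3.68831500e-02]), 'dq': array([ 0.00022618, -0.00282198, -0.0038378 , -0.00265408, -0.00042362,
       -0.00071616]), 'joint_efforts': array([ 1.18639086e-04, -5.16703606e+01, -3.68588090e+01, -9.52869937e-05,
        6.26304274e-03,  6.77543088e-07]), 'ee_pos': array([0.23422514, 0.63231518, 0.22086489]), 'tool_rot': array([ 1.76466841e-01,  9.84306037e-01, -1.01742356e-03, -2.12914274e-04]), 'contact_force': array([ 0.30694093, -0.21992962,  0.00174167]), 'wrist_torque': array([ 0.00396681, -0.01580406,  0.01151804]), 'grasp_force': 0.0, 'grip_width': 1.0013246119059194}
```

View pics/both.png

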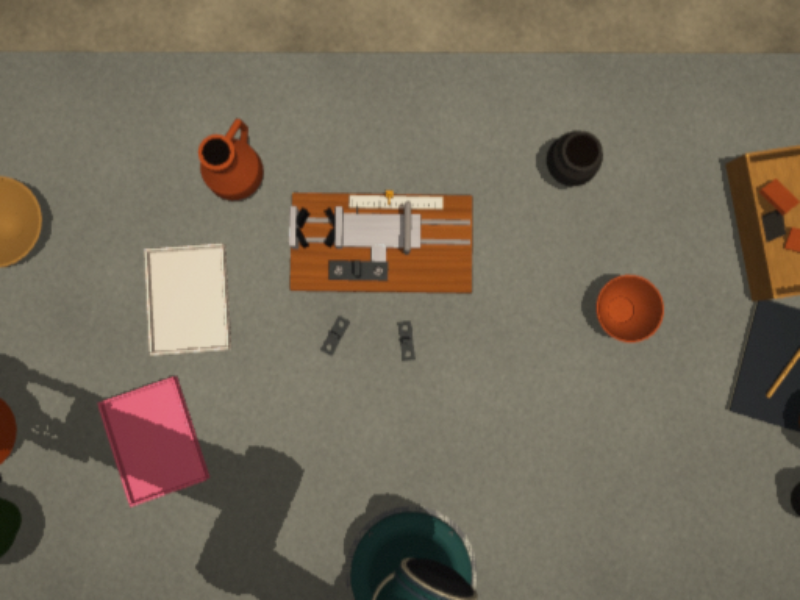

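View pics/scene0.png

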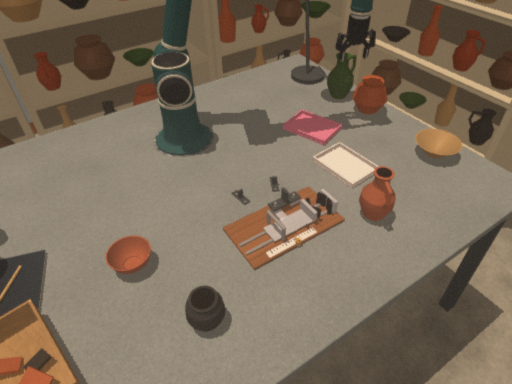

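The top view (800 px wide) shows the cradle at about (381,243), with its +x towards image right (world −y). The link is at (357,270), the white tray at (187,298), the jug at (230,168), the jar at (575,158) and the bowl at (630,308). The brass mark is at about (390,195). Two smaller links lie on the table as decoys.

Run:
```python
from h import *
im,K,T=load('top0'); hsv=cv2.cvtColor(im,cv2.COLOR_BGR2HSV)
def big(m,roi):
    z=np.zeros_like(m); x0,y0,x1,y1=roi; z[y0:y1,x0:x1]=m[y0:y1,x0:x1]
    cs,_=cv2.findContours(z,cv2.RETR_EXTERNAL,cv2.CHAIN_APPROX_NONE); return max(cs,key=cv2.contourArea)
wood=cv2.inRange(hsv,(5,120,60),(18,255,255)); 
wood=cv2.morphologyEx(wood,cv2.MORPH_CLOSE,np.ones((15,15)))
c=big(wood,(170,110,320,200)); W=ray('top0',c[:,0,:],0.012)[:,:2].astype(np.float32); r=cv2.minAreaRect(W); print('board',r)
white=cv2.inRange(hsv,(0,0,150),(40,80,255)); c=big(white,(80,140,155,240)); r2=cv2.minAreaRect(ray('top0',c[:,0,:],0.022)[:,:2].astype(np.float32)); print('tray',r2)
dark=cv2.inRange(hsv,(0,0,0),(180,120,75)); c=big(dark,(205,160,255,183)); r3=cv2.minAreaRect(ray('top0',c[:,0,:],0.040)[:,:2].astype(np.float32)); print('link',r3,cv2.boundingRect(c))
crop=im[115:195,180:310]; cv2.imwrite('pics/c1.png',cv2.resize(crop,None,fx=6,fy=6,interpolation=cv2.INTER_CUBIC))
```

```text
board ((0.5890913009643555, 0.050856053829193115), (0.32702791690826416, 0.1843026727437973), 89.00269317626953)
tray ((0.48472338914871216, 0.39767661690711975), (0.19227063655853271, 0.14036954939365387), 4.111832618713379)
link ((0.5333231091499329, 0.09080209583044052), (0.09924245625734329, 0.030489537864923477), 89.76980590820312) (211, 167, 37, 12)
```

View pics/c1.png

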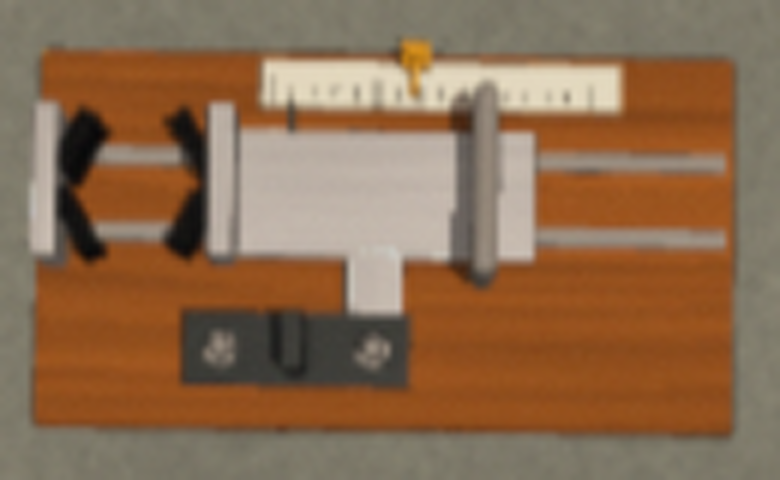

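The close-up shows the link tab at (290,345), the brass mark tip at (415,90), the pointer at (292,115) and the handle bar at (483,185). The cradle yaw is about −91°. I'll move over the link now.

Request:
jog_arm(
  targets=[
    [[0.55,-0.98,0],[0,0,0.036],40],
    [[0.55,-0.98,0],[0,0,0.036],40],
    [[0.55,-0.98,0],[0,0,0.036],40],
    [[0.55,-0.98,0],[0,0,0],40],
    [[0.55,-0.98,0],[0,0,0],40],
    [[0.55,-0.98,0],[0,0,0],40],
    [[0.55,-0.98,0],[0,0,0],40],
    [[0.55,-0.98,0],[0,0,0],40],
    [[0.55,-0.98,0],[0,0,0],40],
    [[0.55,-0.98,0],[0,0,0],40],
    [[0.55,-0.98,0],[0,0,0],40],
    [[0.55,-0.98,0],[0,0,0],40],
  ],
)

```text
time: 1.3
ee_pos: [0.3996, 0.3377, 0.2216]
tool_rot: [0.008, 1.0, -0.0, -0.0]
contact_force: [0.7, -0.2, -0.5]
grip_width: 0.465
grasp_force: 0.0
```

Request:
jog_arm(
  targets=[
    [[0.55,-0.98,0],[0,0,0],40],
    [[0.55,-0.98,0],[0,0,0],40],
    [[0.55,-0.98,0],[0,0,0],40],
    [[0.55,-0.98,0],[0,0,0],40],
    [[0.55,-0.98,0],[0,0,0],40],
    [[0.55,-0.98,0],[0,0,0],40],
    [[0.55,-0.98,0],[0,0,0],40],
    [[0.55,-0.98,0],[0,0,0],40],
    [[0.5,-0.98,0],[0,0,0],40],
    [[0.4,-0.98,0],[0,0,0],40],
    [[0,0,0],[0,0,0],40],
    [[0,0,0],[0,0,0],40],
  ],
)

```text
time: 2.5
ee_pos: [0.5316, 0.0937, 0.2215]
tool_rot: [0.009, 1.0, 0.0, -0.001]
contact_force: [-0.3, -0.3, 0.2]
grip_width: 0.465
grasp_force: 0.0
```

Run:
```python
from h import *
snap('wrist','w1'); s=ctrl.read_state(); print(s['ee_pos'],s['tool_rot'],s['contact_force'])
# predicted tab top centre, pins, handle
print(proj('w1',[[.5335,.091,.085],[.5335,.091,.04],[.533,.056,.05],[.534,.126,.05],[.608,.006,.076]]))
```

```text
[0.53150134 0.09422267 0.22166014] [ 8.02478344e-03  9.99967644e-01  2.17671092e-04 -5.15236860e-04] [-0.94712714 -0.65407558  0.76411837]
[[254.30636315 185.26773801]
 [254.62987824 175.01823277]
 [225.46879506 177.17283444]
 [283.66845485 176.96431608]
 [184.91810313 243.92981839]]
```

View pics/w1.png

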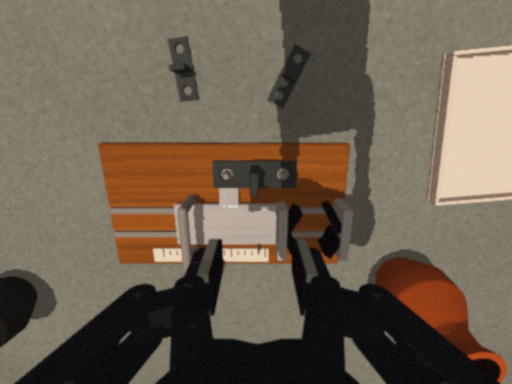

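The wrist view shows the link's pins at (228,174) and (283,174) and the tab at (255,180), within about 3 mm of prediction. I'll descend and grip the tab.

Request:
jog_arm(
  targets=[
    [[0,-0.12,-0.8],[0,0,0],40],
    [[0,0,-0.8],[0,0,0],40],
    [[0,0,-0.8],[0,0,0],40],
    [[0,0,-0.8],[0,0,0],40],
    [[0,0,-0.8],[0,0,0],40],
    [[0,0,-0.8],[0,0,0],40],
    [[0,0,-0.6],[0,0,0],40],
    [[0,0,-0.6],[0,0,0],40],
    [[0,0,0],[0,0,0],40],
    [[0,0,0],[0,0,0],40],
  ],
)

```text
time: 3.55
ee_pos: [0.532, 0.0912, 0.0721]
tool_rot: [0.008, 1.0, 0.0, -0.0]
contact_force: [-0.0, 0.1, -0.2]
grip_width: 0.47
grasp_force: 0.0
```

Run:
```python
from h import *
snap('wrist','w2'); s=ctrl.read_state(); print(s['ee_pos'],s['contact_force'])
```

```text
[0.53261394 0.09119076 0.07275332] [-0.09844431  0.45111369  0.25420631]
```

View pics/w2.png

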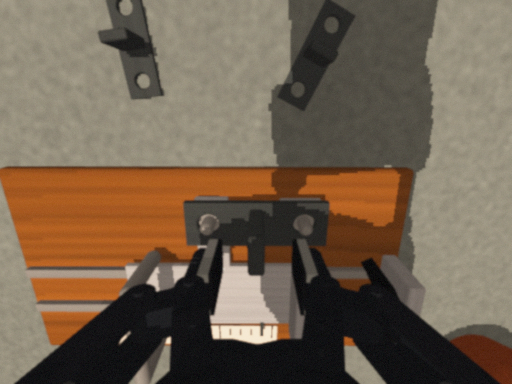

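The tab at column 257 is centred between the fingertips at 215 and 297. I'll close on it and lift.

Request:
jog_arm(
  targets=[
    [[0,0,0],[0,0,0],5],
    [[0,0,0],[0,0,0],5],
    [[0,0,0],[0,0,0],5],
    [[0,0,0],[0,0,0],5],
    [[0,0,0],[0,0,0],5],
    [[0,0,0],[0,0,0],5],
  ],
)

```text
time: 4.2
ee_pos: [0.533, 0.091, 0.0733]
tool_rot: [0.008, 1.0, 0.0, 0.001]
contact_force: [-0.7, -1.0, 5.4]
grip_width: 0.081
grasp_force: 59.1
```

Request:
jog_arm(
  targets=[
    [[0,0,0.3],[0,0,0],5],
    [[0,0,0.3],[0,0,0],5],
    [[0,0,0.4],[0,0,0],5],
    [[0,0,0.5],[0,0,0],5],
    [[0,0,0.5],[0,0,0],5],
    [[0,0,0.5],[0,0,0],5],
    [[0,0,0.5],[0,0,0],5],
    [[0,0,0.5],[0,0,0],5],
    [[0,0,0],[0,0,0],5],
  ],
)

```text
time: 5.1
ee_pos: [0.5338, 0.0912, 0.1624]
tool_rot: [0.008, 1.0, 0.0, 0.002]
contact_force: [0.1, -0.5, -2.1]
grip_width: 0.077
grasp_force: 58.7
```

Run:
```python
from h import *
snap('wrist','w3'); s=ctrl.read_state(); print(s['ee_pos'],s['contact_force'],s['grip_width'],s['grasp_force'])
```

```text
[0.53304374 0.09106613 0.16111007] [-0.07464388  0.15902754 -3.05453552] 0.07919992088127874 58.63349676132202
```

View pics/w3.png

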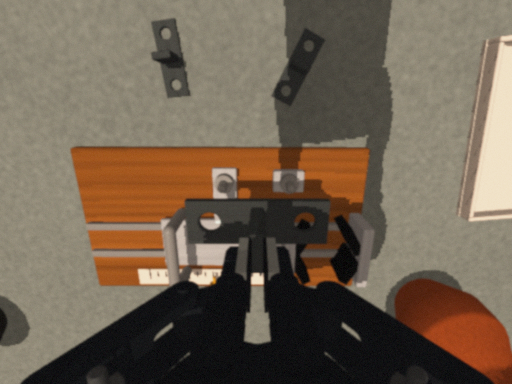

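The link (row 220, columns 185–328) is held level and both pins are clear of it. I'll carry it to the tray.

Request:
jog_arm(
  targets=[
    [[-0.15,0.5,0],[0,0,0],5],
    [[-0.15,0.9,0],[0,0,0],5],
    [[-0.15,1,0],[0,0,0],5],
    [[-0.15,1,0],[0,0,0],5],
    [[-0.15,1,0],[0,0,0],5],
    [[-0.15,1,0],[0,0,0],5],
    [[-0.15,1,0],[0,0,0],5],
    [[-0.15,1,0],[0,0,0],5],
    [[-0.15,1,0],[0,0,0],5],
    [[-0.15,1,0],[0,0,0],5],
    [[-0.15,1,0],[0,0,0],5],
    [[-0.15,1,0],[0,0,0],5],
  ],
)

```text
time: 6.35
ee_pos: [0.4852, 0.3772, 0.1581]
tool_rot: [0.008, 1.0, -0.001, -0.001]
contact_force: [1.0, 0.8, -2.4]
grip_width: 0.08
grasp_force: 58.7
```

Request:
jog_arm(
  targets=[
    [[-0.1,0.6,0],[0,0,0],5],
    [[0,0.3,-0.5],[0,0,0],5],
    [[0,0,-0.8],[0,0,0],5],
    [[0,0,-0.8],[0,0,0],5],
    [[0,0,-0.8],[0,0,0],5],
    [[0,0,-0.8],[0,0,0],5],
    [[0,0,-0.5],[0,0,0],5],
    [[0,0,-0.2],[0,0,0],5],
    [[0,0,0],[0,0,0],5],
    [[0,0,0],[0,0,0],5],
  ],
)

```text
time: 7.35
ee_pos: [0.4851, 0.3987, 0.0503]
tool_rot: [0.008, 1.0, 0.0, 0.001]
contact_force: [0.5, -0.0, -2.3]
grip_width: 0.078
grasp_force: 58.7
```

Request:
jog_arm(
  targets=[
    [[0,0,-0.1],[0,0,0],5],
    [[0,0,-0.1],[0,0,0],5],
    [[0,0,-0.05],[0,0,0],5],
    [[0,0,0],[0,0,0],5],
    [[0,0,0],[0,0,0],5],
  ],
)

```text
time: 7.85
ee_pos: [0.4849, 0.3988, 0.0443]
tool_rot: [0.008, 1.0, 0.0, 0.0]
contact_force: [-1.2, -0.9, 4.4]
grip_width: 0.076
grasp_force: 59.8
```

Request:
jog_arm(
  targets=[
    [[0,0,0],[0,0,0],40],
    [[0,0,0],[0,0,0],40],
    [[0,0,0],[0,0,0],40],
    [[0,0,0],[0,0,0],40],
    [[0,0,0.5],[0,0,0],40],
    [[0,0,0.8],[0,0,0],40],
    [[0,0,0.8],[0,0,0],40],
    [[0,0,0.8],[0,0,0],40],
    [[0,0,0.8],[0,0,0],40],
    [[0,0,0.8],[0,0,0],40],
    [[0,0,0],[0,0,0],40],
    [[0,0,0],[0,0,0],40],
  ],
)

```text
time: 9.05
ee_pos: [0.4849, 0.3987, 0.1567]
tool_rot: [0.008, 1.0, 0.001, 0.001]
contact_force: [-0.2, 0.0, -0.7]
grip_width: 0.469
grasp_force: 0.0
```

Run:
```python
from h import *
snap('wrist','w4'); snap('top','top1'); s=ctrl.read_state(); print(s['ee_pos'],s['contact_force'],s['grip_width'],s['grasp_force'])
# carriage / mark measurement, from first top view
im,K,T=load('top0')
s=1/6
f=lambda u,v:(180+u/6-.4,115+v/6-.4)
for n,uv,z in (('pointer',f(292,100),.022),('ptrbase',f(292,128),.022),('mark',f(415,95),.031),('markblk',f(415,55),.031),('bar top end',f(486,88),.07),('bar bottom',f(481,280),.07)): print(n,ray('top0',uv,z)[0])
a=cv2.imread('pics/w4.png'); b=cv2.resize(cv2.imread('pics/top1.png'),(512,384))
b=cv2.resize(b[110:235,80:310],None,fx=2.2,fy=2.2)
cv2.imwrite('pics/v4.png',np.vstack([a[:300,:506],b[:,:506]]))
```

```text
[0.48380117 0.39792017 0.15466132] [-0.04462198 -0.31137046 -0.07186455] 0.4675377591028883 0.0
pointer [0.65217418 0.09356921 0.022     ]
ptrbase [0.6388618  0.09358144 0.022     ]
mark [0.6525453  0.03577709 0.031     ]
markblk [0.67147779 0.03569291 0.031     ]
bar top end [0.6474712 0.0037413 0.07     ]
bar bottom [0.56013035 0.00655417 0.07      ]
```

View pics/v4.png

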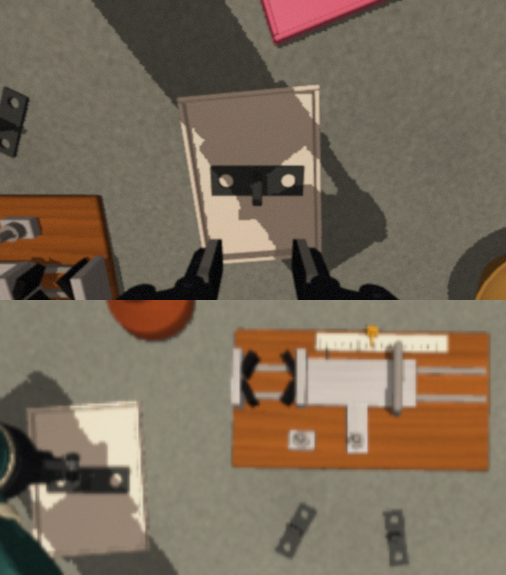

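The link lies flat in the white tray at (257,182), and the carriage is still shut. The pointer needs about 58 mm of travel. I'll go to the handle at about (0.606, 0.005).

Request:
jog_arm(
  targets=[
    [[0.1,-0.6,0],[0,0,0],50],
    [[0.2,-1,0],[0,0,0],50],
    [[0.2,-1,0],[0,0,0],50],
    [[0.2,-1,0],[0,0,0],50],
    [[0.2,-1,0],[0,0,0],50],
    [[0.3,-1,0],[0,0,0],50],
    [[0.3,-1,0],[0,0,0],50],
    [[0.3,-1,0],[0,0,0],50],
    [[0.3,-1,0],[0,0,0],50],
    [[0.4,-1,0],[0,0,0],50],
    [[0.4,-1,0],[0,0,0],50],
    [[0.5,-1,0],[0,0,0],50],
  ],
)

```text
time: 10.35
ee_pos: [0.5684, 0.1063, 0.1545]
tool_rot: [0.008, 1.0, -0.0, -0.001]
contact_force: [0.3, -0.3, -0.5]
grip_width: 0.586
grasp_force: 0.0
```

Request:
jog_arm(
  targets=[
    [[0.5,-1,0],[0,0,0],50],
    [[0.5,-1,0],[0,0,0],50],
    [[0.4,-1,0],[0,0,0],50],
    [[0.1,-0.9,0],[0,0,0],50],
    [[0,-0.2,0],[0,0,0],50],
    [[0,0,0],[0,0,0],50],
    [[0,0,0],[0,0,0],50],
  ],
)

```text
time: 11.05
ee_pos: [0.6062, 0.0062, 0.1552]
tool_rot: [0.008, 1.0, 0.0, -0.001]
contact_force: [0.0, -0.9, 0.8]
grip_width: 0.589
grasp_force: 0.0
```

Run:
```python
from h import *
snap('wrist','w5'); s=ctrl.read_state(); print(s['ee_pos'],s['contact_force'],s['tool_rot'])
print(proj('w5',[[.607,.006,.07],[.645,.005,.07],[.569,.006,.07],[.652,.0935,.022],[.652,.0358,.031]]))
```

```text
[0.60633162 0.00660497 0.15537874] [-0.12803852  0.21219836  0.26658516] [ 7.53429006e-03  9.99971475e-01  2.00595397e-04 -4.93232484e-04]
[[256.47664077 200.11594087]
 [256.10940491 237.89188493]
 [255.72080597 158.52874518]
 [335.32833087 222.52036203]
 [284.55955927 226.71125955]]
```

View pics/w5.png

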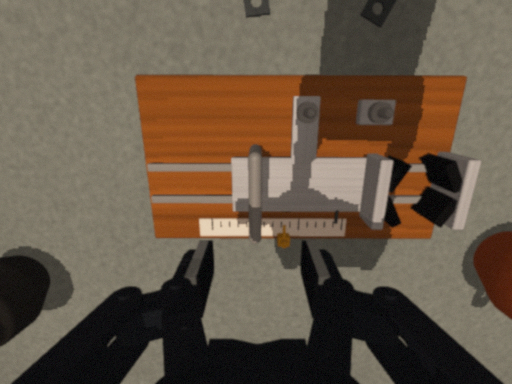

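The bar (column 255, rows 150–240), the pointer (337,216) and the mark (284,235) all sit where predicted. I'll descend and grip the bar.

Request:
jog_arm(
  targets=[
    [[0,0,-0.7],[0,0,0],50],
    [[0,0,-0.8],[0,0,0],50],
    [[0,0,-0.8],[0,0,0],50],
    [[0,0,-0.8],[0,0,0],50],
    [[0,0,-0.4],[0,0,0],50],
    [[0,0,0],[0,0,0],50],
    [[0,0,0],[0,0,0],5],
    [[0,0,0],[0,0,0],5],
    [[0,0,0],[0,0,0],5],
    [[0,0,0],[0,0,0],5],
    [[0,0,0],[0,0,0],5],
    [[0,0,0],[0,0,0],5],
  ],
)

```text
time: 12.3
ee_pos: [0.6071, 0.0059, 0.0686]
tool_rot: [0.008, 1.0, -0.0, 0.0]
contact_force: [0.1, -0.6, -0.5]
grip_width: 0.062
grasp_force: 0.0
```

Run:
```python
from h import *
snap('wrist','w6'); snap('scene','s6'); 
a=cv2.imread('pics/w6.png'); b=cv2.imread('pics/s6.png')[170:275,215:355]
b=cv2.resize(b,(400,300),interpolation=cv2.INTER_CUBIC)
cv2.imwrite('pics/v6.png',np.hstack([a[84:384,56:456],b]))
```

```text
(no output)
```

View pics/v6.png

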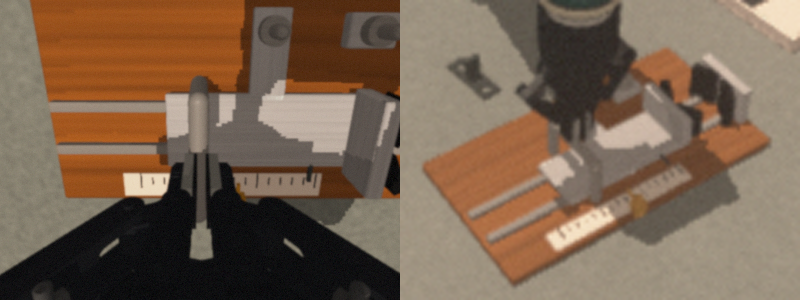

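The fingers straddle the bar but the reading shows no grip force. I'll close fully to see whether the bar is really between the pads.

Request:
jog_arm(
  targets=[
    [[0,0,0],[0,0,0],0],
    [[0,0,0],[0,0,0],0],
    [[0,0,0],[0,0,0],0],
  ],
)

```text
time: 12.7
ee_pos: [0.607, 0.0059, 0.0683]
tool_rot: [0.008, 1.0, -0.0, -0.0]
contact_force: [-0.1, -0.1, 0.7]
grip_width: 0.0
grasp_force: 0.0
```

Run:
```python
from h import *
snap('wrist','w7'); snap('scene','s7'); s=ctrl.read_state(); print(s['ee_pos'])
e=s['ee_pos']
print('tcp,tip',proj('w7',[e,e-[0,0,.017]]).round())
P=[[.607,.006,.07],[.645,.006,.07],[.569,.006,.07],[.645,.006,.024],[.569,.006,.024],[.652,.0935,.022],[.652,.0358,.031]]
print(proj('w7',P).round()); print(proj('s7',np.r_[P,[e-[0,0,.017]]]).round())
a=cv2.imread('pics/w7.png')[140:340,180:340]; b=cv2.imread('pics/s7.png')[185:260,255:335]
cv2.imwrite('pics/v7.png',np.hstack([cv2.resize(a,(400,500),interpolation=cv2.INTER_CUBIC),cv2.resize(b,(400,500),interpolation=cv2.INTER_CUBIC)]))
```

```text
[0.60697868 0.00596043 0.06829569]
tcp,tip [[257. 245.]
 [257. 233.]]
[[257. 247.]
 [258. 298.]
 [256. 186.]
 [258. 260.]
 [256. 168.]
 [364. 265.]
 [295. 272.]]
[[276. 219.]
 [284. 227.]
 [269. 211.]
 [284. 238.]
 [269. 221.]
 [309. 226.]
 [294. 233.]
 [276. 223.]]
```

View pics/v7.png

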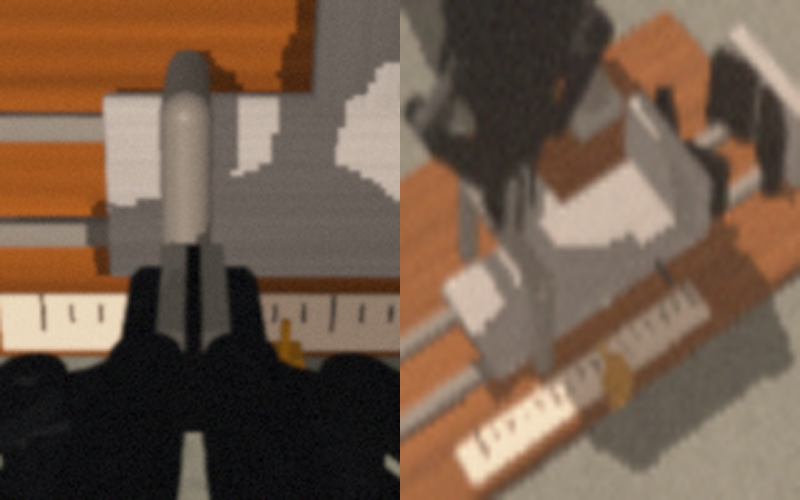

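In this view the shut fingertips (zoomed row 245) cover the bar from above. From their row I estimate they stand about 25 mm higher than the stated geometry implies, so they closed just over the bar. I'll open, lower 20 mm, which is safe either way, and grip again.

Request:
jog_arm(
  targets=[
    [[0,0,0],[0,0,0],50],
    [[0,0,0],[0,0,0],50],
    [[0,0,0],[0,0,0],50],
    [[0,0,0],[0,0,0],50],
    [[0,0,0],[0,0,0],50],
    [[0,0,-0.3],[0,0,0],50],
    [[0,0,-0.3],[0,0,0],50],
    [[0,0,0],[0,0,0],50],
  ],
)

```text
time: 13.6
ee_pos: [0.6054, 0.006, 0.0514]
tool_rot: [0.008, 1.0, 0.0, -0.002]
contact_force: [-0.1, -0.4, -0.8]
grip_width: 0.588
grasp_force: 0.0
```

Request:
jog_arm(
  targets=[
    [[0,0,-0.2],[0,0,0],50],
    [[0,0,0],[0,0,0],50],
    [[0,0,0],[0,0,0],5],
    [[0,0,0],[0,0,0],5],
    [[0,0,0],[0,0,0],5],
    [[0,0,0],[0,0,0],5],
    [[0,0,0],[0,0,0],5],
    [[0,0,0],[0,0,0],5],
    [[0,0,0],[0,0,0],5],
  ],
)

```text
time: 14.5
ee_pos: [0.6072, 0.0043, 0.0488]
tool_rot: [0.008, 1.0, -0.001, 0.0]
contact_force: [-0.1, -5.7, 0.3]
grip_width: 0.115
grasp_force: 58.5
```

The bar is gripped now (58 N, opening 0.115). I'll pull it most of the way along −y.

Request:
jog_arm(
  targets=[
    [[0,-0.2,0],[0,0,0],5],
    [[-0.01,-0.3,0],[0,0,0],5],
    [[-0.01,-0.3,0],[0,0,0],5],
    [[-0.01,-0.3,0],[0,0,0],5],
    [[0,-0.3,0],[0,0,0],5],
    [[-0.01,-0.3,0],[0,0,0],5],
    [[0,-0.2,0],[0,0,0],5],
    [[0,0,0],[0,0,0],5],
    [[0,0,0],[0,0,0],5],
  ],
)

```text
time: 15.4
ee_pos: [0.6064, -0.04, 0.0488]
tool_rot: [0.008, 1.0, 0.001, 0.0]
contact_force: [-0.3, 7.3, 2.0]
grip_width: 0.112
grasp_force: 58.7
```

Run:
```python
from h import *
snap('wrist','w8'); snap('top','top8'); s=ctrl.read_state(); print(s['ee_pos'],s['contact_force'],s['grasp_force'],s['grip_width'])
im,K,T=load('w8')
# expected pixels of mark tip and of the pointer near it
print(proj('w8',[[.652,.0358,.031],[.652,.0358+.006,.022],[.640,.042,.022],[.672,.0358,.031]]).round())
print(proj('top8',[[.652,.0358,.031],[.652,.042,.022]]).round())
c=im[200:320,230:350]; 
hsv=cv2.cvtColor(c,cv2.COLOR_BGR2HSV)
br=cv2.inRange(hsv,(16,170,90),(30,255,255)); 
n,l,st,ce=cv2.connectedComponentsWithStats(br); print('brass',st[1:][st[1:,4]>8], ce[1:][st[1:,4]>8]+[230,200])
dk=cv2.inRange(hsv,(0,0,0),(180,255,60)); n,l,st,ce=cv2.connectedComponentsWithStats(dk)
print('dark',[(a+np.array([230,200,0,0,0])).tolist() for a in st[1:] if a[4]>8])
```

```text
[ 0.60646393 -0.03987822  0.04884241] [0.29971605 6.94521863 2.14435359] 58.721559047698975 0.11448198726904253
[[362. 287.]
 [366. 280.]
 [368. 266.]
 [359. 310.]]
[[249. 131.]
 [247. 131.]]
brass [] []
dark [[266, 242, 84, 78, 3801], [230, 245, 19, 75, 1056]]
```

Run:
```python
from h import *
print('scene pred mark tip, ptr now',proj('s7',[[.652,.0358,.031],[.652,.0495,.022],[.638,.0495,.022]]).round(1))
snap('scene','s8')
def dump(n,x0,y0,x1,y1):
    im=load(n)[0]; hsv=cv2.cvtColor(im,cv2.COLOR_BGR2HSV).astype(int); print(n,x0,y0)
    for y in range(y0,y1):
        print(y,''.join('B' if 15<=h<=32 and s>165 and v>85 else ('w' if s<95 and v>120 else('#' if v<62 else ('o' if s>140 else '.'))) for h,s,v in hsv[y,x0:x1]))
dump('w8',335,250,410,300)
dump('s8',280,215,325,245)
dump('top8',225,118,270,140)
```

```text
scene pred mark tip, ptr now [[293.7 233. ]
 [297.3 232.9]
 [294.3 229.9]]
w8 335 250
250 ...............................................................wwwwwwwwww..
251 ...........................................................................
252 ...........................................................................
253 ...........................................................................
254 ...........................................................................
255 ...........................................................................
256 ...........................................................................
257 ...........................................................................
258 ...........................................................................
259 ...........................................................................
260 ...........................................................................
261 ...........................................................................
262 ...........................................###....
[... 4909 characters left out ...]

126 wwwwwwwwwwwwwwwwwwwwww.BBo.www.wwwwwwwwwwwww.
127 wwwwwwwwwwwwwwwwwwwwwww.owwwwwwwwww...wwwwww.
128 wwwwwwwwwwwwwwwwwwwwwww.owwwwwwww........www.
129 wwwwwwwwwwwwwwwwwwwwwww.owwwwwww..........ww.
130 wwwwwwwwwwwwww.wwwwwwww.owwwwwww.#........ww.
131 wwwwwwwwwwwwwwwwwwwwwwwwwwwwwwww##........ww.
132 wwwwwwwwwwwwwwwww...wwwwwwwwwww.##........w.#
133 ......wwww......................##.........##
134 .##oo.www..oooooooo.oooooooooo####........###
135 ####oowww..oooooooo.ooooooooo#####.......####
136 ####oowww...........ooooooooo#####.......####
137 #####..ww.....................####.......####
138 o####..ww...wwwwww...www.www..###.......#####
139 .#####.ww..wwwww.wwwwwwwwwww..####......#####
```

Run:
```python
from h import *
p=ray('w8',[[376.0,275],[375.6,279],[378,264]],.022); m=ray('w8',[[357.6,283],[356.8,288]],.031); print(p,m)
m2=ray('top8',[[249,128]],.031); print(m2)
```

```text
[[0.64809228 0.04906155 0.022     ]
 [0.65162725 0.04918525 0.022     ]
 [0.63857814 0.04939543 0.022     ]] [[0.64829078 0.03213928 0.031     ]
 [0.65257724 0.03198397 0.031     ]]
[[0.65944934 0.03509265 0.031     ]]
```

```bash
cat >> h.py <<'E'
def topgap(n,pc,mc=248.5,w=3):
    im=load(n)[0]; s=cv2.cvtColor(im,cv2.COLOR_BGR2HSV)[:,:,1].astype(float)
    def cen(rows,c,sg):
        x=np.arange(int(c)-w,int(c)+w+2); p=sg*s[rows][:,x].mean(0); p=np.clip(p-np.sort(p)[:4].mean(),0,None); return (p*x).sum()/p.sum()
    P=cen(slice(134,136),pc,-1); M=cen(slice(127,131),mc,1)
    a=ray(n,[[P,134.5]],.022)[0]; b=ray(n,[[M,129]],.031)[0]
    return P,M,(a-b)[1]
E
python3 - <<'E'
from h import *
print(topgap('top8',244),topgap('top0',228))
s=cv2.cvtColor(load('top8')[0],cv2.COLOR_BGR2HSV)[:,:,1]; print(s[127:137,240:253])
s=cv2.cvtColor(load('top0')[0],cv2.COLOR_BGR2HSV)[:,:,1]; print(s[132:137,222:234])
E
```

```text
(np.float64(244.03290414878398), np.float64(248.6012954300108), np.float64(0.012943546601204371)) (np.float64(227.90225563909775), np.float64(248.5482717520858), np.float64(0.058232713424055886))
[[ 60  60  58  61  60  59  64  80 120 154  88  73  63]
 [ 59  60  59  59  59  60  59  71 121 144  69  61  61]
 [ 57  59  58  58  59  59  60  71 128 149  66  61  59]
 [ 62  61  61  58  57  60  58  70 122 143  65  60  60]
 [ 62  61  60  59  60  59  58  64  78  82  61  62  59]
 [ 74  74  76  69  64  75  64  62  65  61  62  63  63]
 [122 115 136 128  94 115  99  99  98 103  98 100  96]
 [183 184 184 168 123 185 177 179 174 181 178 178 177]
 [185 189 186 163 129 186 191 192 187 193 193 198 191]
 [130 129 129 123 113 146 156 157 155 156 153 154 159]]
[[185 113  71  72  65  69  58  60  59  58  56  56]
 [201 167 140 143 140 134  84 120 127 123 125 121]
 [203 205 196 198 197 184 103 175 195 195 196 193]
 [187 184 188 184 182 176 109 172 193 197 198 195]
 [ 98  99  96  89  95  95  69 111 130 130 130 129]]
```

The top view, which has almost no parallax there, gives 12.9 mm still to go. That agrees with the TCP travel.

Request:
jog_arm(
  targets=[
    [[0,-0.2,0],[0,0,0],5],
    [[0,-0.2,0],[0,0,0],5],
    [[0,-0.12,0],[0,0,0],5],
    [[0,0,0],[0,0,0],5],
    [[0,0,0],[0,0,0],5],
    [[0,0,0],[0,0,0],5],
  ],
)

```text
time: 16.15
ee_pos: [0.6062, -0.0524, 0.0488]
tool_rot: [0.008, 1.0, 0.002, 0.0]
contact_force: [-0.4, 7.3, 2.9]
grip_width: 0.114
grasp_force: 58.8
```

Run:
```python
from h import *
snap('top','top9'); snap('wrist','w9'); snap('scene','s9'); s=ctrl.read_state(); print(s['ee_pos'],s['contact_force'],s['grasp_force'],s['grip_width'])
print(topgap('top9',248.5))
print(cv2.cvtColor(load('top9')[0],cv2.COLOR_BGR2HSV)[127:137,242:255,1])
im=load('w9')[0]; hsv=cv2.cvtColor(im,cv2.COLOR_BGR2HSV).astype(int)
for y in range(262,300,2): print(y,''.join('B' if 15<=h<=32 and s>165 and v>85 else ('w' if s<95 and v>120 else('#' if v<62 else ('o' if s>140 else '.'))) for h,s,v in hsv[y,350:430]))
im=load('s9')[0]; hsv=cv2.cvtColor(im,cv2.COLOR_BGR2HSV).astype(int)
for y in range(222,245): print(y,''.join('B' if 15<=h<=32 and s>165 and v>60 else ('w' if s<95 and v>120 else('#' if v<62 else ('o' if s>140 else '.'))) for h,s,v in hsv[y,275:320]))
```

```text
[ 0.60622997 -0.0523851   0.04884493] [-0.89398022  8.78436877  2.60969639] 58.822097182273865 0.11118398582064966
(np.float64(248.3474114441417), np.float64(248.61123429416114), np.float64(0.0008073318216622327))
[[ 58  59  59  60  61  79 119 145  89  70  63  60  59]
 [ 60  61  61  60  61  67 119 142  70  61  59  59  60]
 [ 56  59  60  60  60  70 127 147  67  61  58  58  59]
 [ 61  59  61  60  59  69 122 140  66  59  58  61  59]
 [ 59  58  62  59  60  64  86  85  60  60  61  59  59]
 [ 78  75  76  73  63  61  61  64  62  62  63  61  62]
 [131 133 119 115 103  98  81  98 103  95  97  96  98]
 [191 186 181 181 178 181 116 165 177 180 175 179 180]
 [189 189 194 191 199 184 128 171 190 193 191 197 191]
 [133 138 150 150 157 146 105 132 152 155 154 155 156]]
262 ............................###.................................................
264 ooooooooooo.ooooooooo.o..######ooo.oo.ooooooooooooooooooooooooo.................
266 oooooooooooooooooooooooo########oooooooooooooooooooooooooooooo..................
268 oooooooooooooooooooooooo#######ooooooooooooooooooooooooooooooo..............
[... 1729 characters left out ...]

231 wwwwwwww.wwwwww..ww...ooo.....wwwwwwwwwwww.oo
232 wwwwww.wwwwwwww......o.o....wwwwwwwwwwwwww.oo
233 wwwww.wwwwwwwww....ooo...wwwwwwwwwwwwwww..oo.
234 www.wwwwwwwww......o....wwwwwwwwwwwwww..oo..w
235 wwwwwwwwwww...........wwwwwwwwwwwwww...o...ww
236 www.ww.ww....oo......wwwwwwwwwwwww...oo..wwww
237 ww.wwww....ooo........wwwwwwwwwww.......wwwww
238 wwwww...o.ooo...wwww.....wwwwww.......wwwwwww
239 wwwww...o.o....wwww.w.ooo.wwww........wwwwwww
240 www....o.....wwwwwww.oooo..............wwwwww
241 .....o.....wwwwwwwww.oooooo............wwwwww
242 ....o....wwwwwwwwwww.oooooo.............wwwww
243 .o.....wwwwwwwwwwwww.ooooo..............wwwww
244 ......wwwwwwwwwwwwww..ooo...............wwwww
```

The top view, which doesn't depend on height here, puts the pointer within 0.8 mm of the mark. The wrist view agrees if the mark's finger sits at pointer height. I'll hold there, check for creep, then hand in.

Request:
jog_arm(
  targets=[
    [[0,-0.02,0],[0,0,0],5],
    [[0,0,0],[0,0,0],5],
    [[0,0,0],[0,0,0],5],
    [[0,0,0],[0,0,0],5],
    [[0,0,0],[0,0,0],5],
    [[0,0,0],[0,0,0],5],
    [[0,0,0],[0,0,0],5],
    [[0,0,0],[0,0,0],5],
    [[0,0,0],[0,0,0],5],
    [[0,0,0],[0,0,0],5],
  ],
)

```text
time: 17.3
ee_pos: [0.6062, -0.0527, 0.0488]
tool_rot: [0.008, 1.0, 0.002, 0.0]
contact_force: [-0.7, 8.0, 2.3]
grip_width: 0.112
grasp_force: 58.9
```

Run:
```python
from h import *
snap('top','top10'); print(topgap('top10',248.5)); s=ctrl.read_state(); print(s['ee_pos'],s['contact_force'],s['grasp_force'])
# link in tray: dark blob inside the tray
im=load('top10')[0]; hsv=cv2.cvtColor(im,cv2.COLOR_BGR2HSV); m=cv2.inRange(hsv,(0,0,0),(180,140,62))
z=np.zeros_like(m); z[160:222,95:143]=m[160:222,95:143]
n,l,st,ce=cv2.connectedComponentsWithStats(z); i=1+st[1:,4].argmax(); print(st[i],ray('top10',ce[i],.011))
g=topgap('top10',248.5)[2]
if abs(g)<.002 and s['grasp_force']>40: print(ctrl.hand_in())
```

```text
(np.float64(248.32432432432432), np.float64(248.59548926882502), np.float64(0.0008283298155319779))
[ 0.60622924 -0.05274014  0.04881722] [-0.54695028  8.34162415  3.12616293] 58.86299550533295
[115 187   7  10  57] [[0.48439322 0.40159171 0.011     ]]
the job is handed in; nothing more can be done
None
```

The job is handed in at about 17 s of the 54 s, verdict not shown: the link lies let go in the white tray, and the gripper holds the handle with the pointer about 0.8 mm from the brass mark (top view).

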